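# Hook down a tile and bring the scriber carriage to its notch

## Robot

A 7-joint arm with a two-finger parallel gripper is mounted at the origin on the work surface; the furniture and walls round the work are solid. World frame = base frame: x ahead of the robot, y to its left, z up, the work surface at z = 0. Lengths are in m, angles in rad, forces in N, time in s.
With the tool pointing down it reaches from about 0.4 to 0.875 m from the base axis. Payload 6.5 kg.
Tool frame: the origin (TCP) lies midway between the tips of the shut fingers; the grasp point (between the pads) lies ctrl.tcp_to_grasp behind it (ctrl.tcp_to_grasp is the distance from the TCP to the grasp point, in m); z points along the fingers, x is the direction in which the jaws open and shut, and the axes are right-handed (so a half turn about z gives the same grasp; the last joint's range is limited). The gripper opens to 85 mm and grips with 20 to 120 N. Pads are 22 mm wide; open, the fingers measure 114 mm over their backs; the gripper's body (76 mm by 85 mm) begins 54 mm behind the grasp point. The pads swing forward as they close: fully open they stand 13 mm farther back than shut.
Start: joints at [1.242, 0.536, -0.004, 1.538, 0.003, 1.067, -0.071], TCP at [0.169, -0.628, 0.194] pointing down, gripper open.
Joint ranges: [-2.7, 2.7], [-0.37, 2.16], [-1.27, 1.26], [0.24, 2.4], [-1.31, 4.45], [0.19, 1.91], [-2.76, 2.76]. Speed limits (rad/s): [2.39, 2.39, 3.14, 3.14, 3.14, 3.14, 3.14].

## Interface

Orientations are given as a rotation vector (axis times angle).
In Python, from workcell import ctrl, cams, models gives the robot as it stands.
- The arm moves only by the shell command python3 -m jog 'ROWS' [FORCE]. ROWS is JSON, a list of rows, each a list of 7 numbers: the shift along the tool's x, y, z scaled (see below), then the turn, a rotation vector about the tool's x, y, z scaled (see below), then the gripper's target within -1 to 1 (shut at 1, half-way at 0, fully open at -1). A call has 1 to 10 rows; each row is the pose to reach, as a shift and turn from the pose commanded when the call began, along the tool's axes at that moment, turning the shorter way round; what a row does not reach only later rows make up. The controller multiplies each number of a shift by 30 cm and each number of a turn by 360 degrees. A row lasts 1/10 s, in which the tool goes at most 50 mm and 8.59 degrees, less where a joint would pass 70% of its speed; a pose out of reach is approached as far as the arm can. A call with a number of a shift or a turn outside -1 to 1 is refused whole. A call with a gripper value outside its range is refused whole. The fingers move at their own pace and stop on an object; FORCE is the grip in N (left out, the last holds). Time passes only in rows, so rows that repeat a pose let the fingers close. It gives the time, the measured TCP pose, the force and the opening at its end, in the units of the state.
- ctrl.state(): the state, without advancing time (a new reading comes with each control period).
- cams.camera(name): name is "side" or "top" or "wrist"; returns a dict with "image" (400x640x3 uint8, red, green, blue), "z_map" (400x640 float32, m along the optical axis (not along the pixel's ray), 0 where there is no reading), "fx", "fy", "cx", "cy" (pixels), "origin" and "attitude" of the camera in the world; the wrist camera has in their place "mount" (4x4, takes a point from camera to tool coordinates, whose origin is the TCP and whose axes are the tool frame's). Camera axes: x right, y down, z forward; pixel columns grow to the right and rows downward; lengths in m; the calibration is good to about 2 mm. A picture is of the moment at which its call begins: read the wrist's pose just before it.
- ctrl.job_done(): hands the job in, once; it reports no verdict.
Trained networks look in the newest picture that a camera, given by its name, has taken for a name from the list of things; names that differ only in an ending like _2 or _b are one class to them, and where a whole thing is asked for, a point or a joint stands for the part that bears it (a point fixed in the world has none). Each returns a list of dicts, best first, with "p" (0 to 1); they miss things now and then, are a little off and sometimes report something else, mostly with a low value. They report only what shows in the picture. A call takes as long as a camera call. They do not tell look-alikes from the thing itself.
- models.look_for(name, camera): "box" ([left, top, width, height] in pixels, round what is visible of it).
- models.masks_of(name, camera): "mask" (400x640 bool, what is visible of it) and "box" ([left, top, width, height] in pixels, round what is visible of it).
The state is a dict: "time": time; "joint_pos": joint angles; "joint_velocities": joint speeds; "joint_efforts": joint torques, N m; "tool_pos": TCP position; "eef_rot": TCP orientation; "contact_force": force on the tool from outside, world axes, zero at the start; "ft_torque": the same for the moment, N m; "gripper_width": opening from 0.0 (shut) to 1.0 (fully open).
Only numpy, scipy, OpenCV 4.12 (cv2) and the standard library are available. Lean on these libraries where they do the work, as an engineer would, in place of code of your own. Each camera call takes 0.05 s, during which the arm holds its last target.

## Task

Get the tile in the marking jig ready for scribing: swing the hold-down hook across the tile until it rests fully home in its catch, then slide the scriber carriage along its rail by its knob until its spring ball clicks into the notch. Finish while still holding the carriage by its knob at the notch: do not let go at the end. Do not shift or tip the small wooden stamp that stands on the jig's board.

Things in the scene. Friction and masses are not known exactly. Their poses are not given: they have to be found in the camera images.
- hook_pivot (a point): Pivot of the hold-down hook, 38 mm above the table, near the left end of the jig (a plywood board 172 x 350 x 18 mm lying on the table). The point's axes are the jig's: x away from the robot across the board, y to the left along the rail, z up; the jig stands turned by up to 0.35 rad. The closed hook points along x from here to the catch, a dark steel bracket open to the left whose middle lies 126 mm from the pivot and whose top is 52 mm above the table.
- hook_pin (a point): Middle of the upright round wooden pin on the hook, 95 mm from the pivot: pin 14 mm thick, its bottom 42 mm, this point 84 mm and its top 102 mm above the table. The hook is a flat aluminium bar 16 mm wide and 8 mm thick that swings level, 6 mm above the tile.
- hook (a joint): Angle of the hook (rad): 0 = closed, at its stop in the catch; it starts open at 0.6 to 0.9, swung to the left (anticlockwise from above); closing turns it clockwise. Needs about 1 N at the pin and stays where it is left.
- knob (a point): Middle of the upright round wooden knob on the scriber carriage: 18 mm thick, its bottom 50 mm, this point 85 mm and its top 102 mm above the table. The carriage is an aluminium block 46 x 36 mm (across, along the rail), top 50 mm above the table, with a thin scriber arm that reaches 72 mm from the knob toward the robot at a height of 45 mm. A dark pointer sits on its side away from the robot.
- carriage (a joint): Carriage position along the rail (m): 0 = right end of travel, grows to the left (jig y); the notch is at 0.110, the left end at 0.160. It starts at 0 to 0.04. It slides with about 1.5 N, and the spring ball centres itself when the carriage is within about 3 mm of the notch and unhindered along the rail; about 8 N along the rail pulls it out again.
- notch (a point): The notch in the top of the steel rail, 32 mm above the table: a 9 mm wide groove across the rail, marked by two small dark upright teeth on the strip on the rail's far side, between which the pointer comes to stand. When the ball is in the notch the knob is straight above this point. Axes as for hook_pivot.
- stamp_mid (a point): Middle of the small wooden stamp (30 x 30 x 56 mm, upright) on the near right part of the board, to be left alone. Its foot is 18 mm above the table and its top 74 mm.
Not all that is in view belongs to the job. Leave any blue or green look-alike of the part that bears stamp_mid alone.

How it is judged:
On the way, in this order (a step that is already met when the one before it is completed fails the run):
1. the hook rests home in its catch, the carriage still short of the notch (value of joint hook below 0.05 rad and value of joint carriage below 0.1 m), for 0.2 s.
2. the carriage is at its notch (value of joint carriage between 0.108 and 0.112 m), for 0.2 s.
At the end, for the whole second after the job is handed in: The hook is within 0.05 rad of its stop in the catch; the carriage is at rest within 2 mm of the notch and the fingers still hold it with more than 6 N; the stamp stands within 15 mm of its first place, upright within 0.15 rad (all of step 2 and value of joint hook below 0.05 rad and velocity of joint carriage between -0.005 and 0.005 m/s and contact force between the fingers and carriage above 6 N and distance of stamp_mid from where it was at the start of the episode below 0.015 m and angle between stamp_mid's own z axis and vertical below 0.15 rad); the arm keeps its last pose, push and grip.
It fails at once if the stamp is shifted by more than 15 mm or tipped (distance of stamp_mid from where it was at the start of the episode above 0.015 m or angle between stamp_mid's own z axis and vertical above 0.15 rad).
It also fails if it takes over 45 s, if anything falls off the work surface, if the arm or the gripper's body presses on something with over 40 N, if the wrist force passes 120 N, or if a joint passes its speed limit or range.

## Working session

There is one attempt and no reset: what is moved stays moved. The work goes in short steps, Python scripts to look and compute and a shell command to move; the robot and the scene stay as the last step left them, time stands still between calls to the robot, and variables do not carry over. Pictures are saved under pics/ and viewed, and the job is handed in when it is done.

```bash
ls; mkdir -p pics; cat > h.py <<'E'
import numpy as np, cv2
from workcell import ctrl, cams, models
from scipy.spatial.transform import Rotation as R
def save(n,im): cv2.imwrite('pics/'+n+'.png',cv2.cvtColor(im,cv2.COLOR_RGB2BGR))
E
python3 - <<'E'
from h import *
print(ctrl.state(), ctrl.tcp_to_grasp)
for n in ('top','side'):
    c=cams.camera(n); save(n+'0',c['image']); print(n,c['fx'],c['cx'],c['cy'],c['origin'],np.array(c['attitude']).tolist())
    for t in ('hook_pivot','hook_pin','hook','knob','carriage','notch','stamp_mid'):
        print(t,[(np.round(d['box']).tolist(),round(d['p'],2)) for d in models.look_for(t,n)])
E
```

```text
pics
{'time': 0.0, 'joint_pos': array([ 1.24183104,  0.53715637, -0.00445674,  1.53889922,  0.002585  ,
        1.06728167, -0.07118769]), 'joint_velocities': array([ 1.63506036e-03,  3.58565707e-04, -1.83129099e-03,  4.59430768e-04,
        2.60435429e-03, -2.74332516e-04,  8.38773186e-05]), 'joint_efforts': array([-1.53546616e-04, -5.83408535e+01,  1.04879480e+00, -2.59098887e+01,
        1.24099464e-02,  9.54507035e-03, -4.89671220e-05]), 'tool_pos': array([ 0.16864844, -0.62700976,  0.19350914]), 'eef_rot': array([-2.49263249e+00,  1.91056899e+00,  2.26378824e-03]), 'contact_force': array([ 0.30808668, -0.60028799,  0.50372704]), 'ft_torque': array([ 0.00305331,  0.03492622, -0.01994948]), 'gripper_width': 0.9969597054399969} 0.0187
top 362.3984497590078 322.42510169249437 196.64441685784718 [ 0.2788648  -0.03824513  0.92946272] [-2.166569628579749, 2.1190924488617555, -0.14954766594382127]
hook_pivot [([217.0, 144.0, 146.0, 69.0], 0.59), ([336.0, 149.0, 12.0, 36.0], 0.18)]
hook_pin [([221.0, 168.0, 35.0, 41.0], 0.92)]
hook [([221.0, 166.0, 39.0, 44.0], 0.73)]
knob [([334.0, 146.
[... 300 characters left out ...]
4), ([410.0, 184.0, 17.0, 17.0], 0.45)]
side 428.918157078158 322.58068988199176 200.87567507358403 [ 0.40384963 -0.78510816  0.4698077 ] [-2.065086644154561, -0.021966406117369133, -0.005201321494286555]
hook_pivot [([311.0, 139.0, 97.0, 119.0], 0.89)]
hook_pin [([312.0, 143.0, 47.0, 36.0], 0.82)]
hook [([315.0, 140.0, 40.0, 44.0], 0.84), ([312.0, 144.0, 94.0, 113.0], 0.46)]
knob [([344.0, 195.0, 48.0, 42.0], 0.75)]
carriage [([342.0, 195.0, 54.0, 42.0], 0.66)]
notch [([310.0, 141.0, 97.0, 114.0], 0.96)]
stamp_mid [([259.0, 240.0, 20.0, 37.0], 0.94), ([353.0, 250.0, 27.0, 41.0], 0.91), ([317.0, 202.0, 19.0, 32.0], 0.82), ([324.0, 274.0, 30.0, 41.0], 0.8), ([296.0, 252.0, 24.0, 35.0], 0.66)]
```

View pics/top0.png

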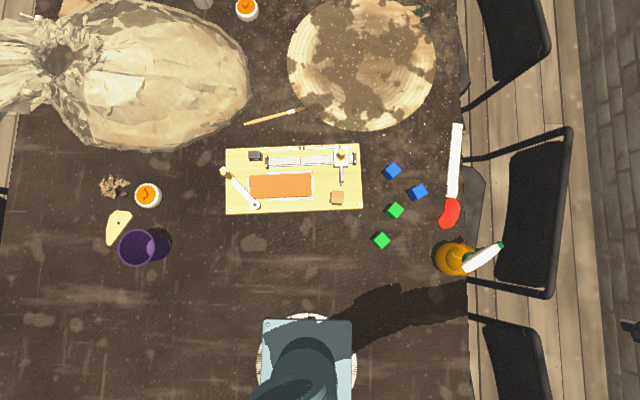

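View pics/side0.png

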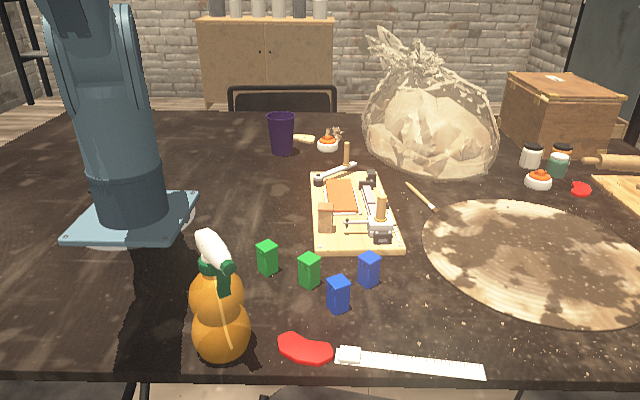

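```bash
python3 - <<'E'
from h import *
t=cv2.imread('pics/top0.png');s=cv2.imread('pics/side0.png')
a=cv2.resize(t[125:265,205:435],None,fx=3.4,fy=3.4,interpolation=cv2.INTER_CUBIC);cv2.imwrite('pics/top0c.png',a)
a=cv2.resize(s[125:325,230:430],None,fx=3,fy=3,interpolation=cv2.INTER_CUBIC);cv2.imwrite('pics/side0c.png',a)
E
```

```text
(no output)
```

View pics/top0c.png

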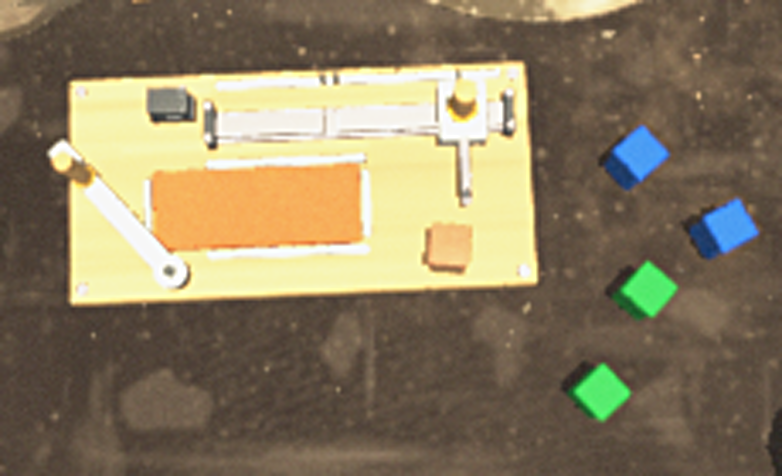

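View pics/side0c.png

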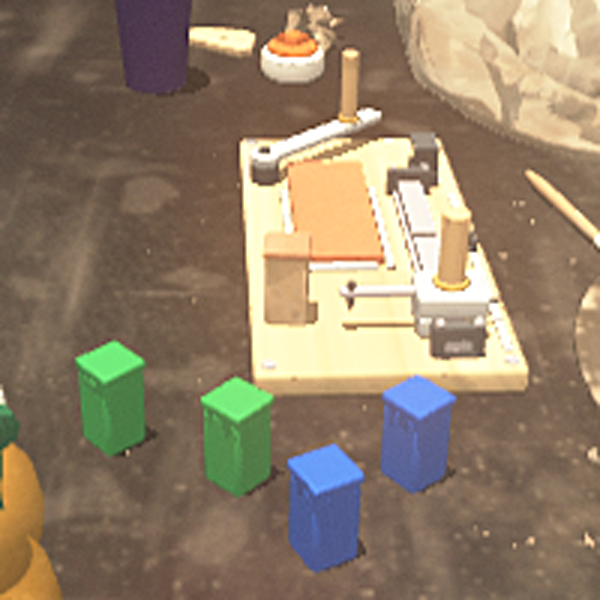

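Top view: the jig is centred at about (293,180). The hook pivot is at (256,205) and the pin at (224,171), with the hook swung left. The knob is at (341,153), the notch teeth at (302,148) and the catch at (255,156). There are five stamp candidates. The wooden one at (337,197) stands on the board near its right end, so it is stamp_mid. The blue and green ones, at (392,171), (418,192), (396,210) and (382,240), stand off the board.

```bash
cat >> h.py <<'E'
def cam(n):
    c=cams.camera(n); 
    if 'origin' in c:
        c['o']=np.array(c['origin']); A=np.array(c['attitude']); c['R']=R.from_rotvec(A).as_matrix() if A.size==3 else A
    return c
def ray(c,u,v): return c['R']@np.array([(u-c['cx'])/c['fx'],(v-c['cy'])/c['fy'],1])
def at(c,u,v,z): r=ray(c,u,v); return c['o']+r*(z-c['o'][2])/r[2]
def proj(c,P):
    p=c['R'].T@(np.array(P)-c['o']); return p[0]/p[2]*c['fx']+c['cx'],p[1]/p[2]*c['fy']+c['cy']
def cloud(c):
    v,u=np.mgrid[0:400,0:640]; z=c['z_map']
    P=np.stack([(u-c['cx'])/c['fx']*z,(v-c['cy'])/c['fy']*z,z],-1)@c['R'].T+c['o']; P[z==0]=np.nan; return P
E
python3 - <<'E'
from h import *
c=cam('top'); P=cloud(c)
cr=lambda x,y:(205+x/3.4-.35,125+y/3.4-.35)
for n,x,y,z in [('pivot',172,272,.046),('teeth',330,78,.03),('groove',325,122,.032),('stamp',450,235,.074),('cTL',72,80,.018),('cTR',525,62,.018),('cBR',537,284,.018),('cBL',70,304,.018),('catch',170,105,.052)]:
    print(n,at(c,*cr(x,y),z).round(4))
# high points
for n,(u0,u1,v0,v1) in dict(pin=(215,240,160,180),knob=(330,352,140,165),stamp=(328,346,188,206)).items():
    Q=P[v0:v1,u0:u1]; im=c['image'][v0:v1,u0:u1]
    zt=np.nanmax(Q[...,2]); m=Q[...,2]>zt-.012
    print(n,zt,m.sum(),Q[m].mean(0), np.argwhere(m).mean(0)[::-1]+[u0,v0])
c=cam('side');P=cloud(c)
cs=lambda x,y:(230+x/3-.33,125+y/3-.33)
for n,x,y,z in [('pintop',350,52,.102),('knobtop',456,208,.102),('pinbot',348,121,.042),('knobbot',452,282,.052),('pivot',264,153,.046),('stamptop',288,246,.074)]:
    print(n,at(c,*cs(x,y),z).round(4))
E
```

```text
pivot [0.3848 0.1334 0.046 ]
teeth [0.5364 0.0247 0.03  ]
groove [0.5018 0.0273 0.032 ]
stamp [ 0.4119 -0.0661  0.074 ]
cTL [0.5341 0.2226 0.018 ]
cTR [ 0.5556 -0.123   0.018 ]
cBR [ 0.3852 -0.1333  0.018 ]
cBL [0.3626 0.2135 0.018 ]
catch [0.5072 0.1398 0.052 ]
pin 0.10456699585197882 29 [0.45399716 0.20135154 0.10049092] [223.31034483 171.79310345]
knob 0.10356871606142404 48 [ 0.50936233 -0.07408818  0.09994272] [341.45833333 151.29166667]
stamp 0.07698286482738559 156 [ 0.40532881 -0.06638642  0.07265567] [337.04487179 196.58333333]
pintop [0.4531 0.2007 0.102 ]
knobtop [ 0.5096 -0.0716  0.102 ]
pinbot [0.4537 0.1991 0.042 ]
knobbot [ 0.5103 -0.0776  0.052 ]
pivot [0.3857 0.1247 0.046 ]
stamptop [ 0.4053 -0.0738  0.074 ]
```

```bash
python3 - <<'E'
from h import *
c=cam('top'); P=cloud(c).reshape(-1,3)
P=P[~np.isnan(P).any(1)]
for x in np.arange(.85,-.05,-.05):
    print('%.2f'%x, ' '.join('%3d'%(100*P[m,2].max()) if (m:=(abs(P[:,0]-x)<.025)&(abs(P[:,1]-y)<.025)).any() else '  .' for y in np.arange(.5,-.75,-.05)))
print(np.arange(.5,-.75,-.05).round(2))
s=ctrl.state();T=R.from_rotvec(s['eef_rot']).as_matrix();print(T.round(3),s['tool_pos'])
w=cams.camera('wrist');print(np.array(w['mount']).round(3))
E
```

```text
0.85  18  18  18  17  14  10   0   0   0   2   2   2   2   2   2   2   2   0   0   . -27 -13   6 -66 -69
0.80  20  20  20  18  17  15  12   0   0   2   2   2   2   2   2   2   2   1   0   . -30  -7   6 -71 -71
0.75  24  22  21  20  18  17  14  10   0   2   2   2   2   2   2   2   2   0   0   .   .   .   . -72 -71
0.70  25  24  22  21  19  17  15  10   0   2   2   2   2   2   2   2   2   0   0   .   .   .   .   . -71
0.65  25  26  21  20  19  17  15   9   1   2   2   2   2   2   2   2   2   0   0   .   .   .   .   .   .
0.60  26  26  20  19  17  15  12   1   1   0   2   2   2   2   2   2   0   0   0   . -29 -28   0   6   .
0.55  27  20  19  16  14  10   2   2   2   3   3   5   5   0   0   0   0   0   0   . -27 -27   5   6   .
0.50  12  12  12  10   0   3   4   5   4   3   3  10  10   1   5   0   0   0   0   . -27 -27   6   6   .
0.45   3   2   3   0   0   4  10   4   3   3   3   5   5   1   5   5   5   1   1   . -27 -27   6   6   .
0.40   3   3   4   0   0   0   4   4   3   3   3   7   7   2   5   6   5   1   1   . -27 -27   6   0   .
0.35   1   1   0   0   0   0   2   1   1   1   0  
[... 480 characters left out ...]
  0   0   0   0   0   0   0   0   1   1  39  39   1   0   0   0   0   0   0 -18   6   6   . -71 -71
0.05   0   0   0   0   0   0   0   0  31  36  39  39   1   0   0   0   0   0   0   .   5   6   .   . -71
-0.00   0   0   0   0   0   0   0   0   1  12   .  25   1   0   0   0   0   0   0   .  -9   6   . -72 -71
[ 0.5   0.45  0.4   0.35  0.3   0.25  0.2   0.15  0.1   0.05  0.   -0.05
 -0.1  -0.15 -0.2  -0.25 -0.3  -0.35 -0.4  -0.45 -0.5  -0.55 -0.6  -0.65
 -0.7 ]
[[ 0.26  -0.966 -0.   ]
 [-0.966 -0.26   0.   ]
 [-0.     0.    -1.   ]] [ 0.16886612 -0.62766644  0.19438846]
[[ 1.     0.001  0.     0.001]
 [-0.001  0.961  0.278 -0.071]
 [ 0.    -0.278  0.961 -0.179]
 [ 0.     0.     0.     1.   ]]
```

```bash
cat >> h.py <<'E'
def rows(P,b=None):
    """print shift/turn to reach TCP pos P, jaw bearing b (tool down) from current measured pose"""
    s=ctrl.state(); T=R.from_rotvec(s['eef_rot']).as_matrix()
    d=T.T@(np.array(P)-s['tool_pos'])/.3
    c=np.arctan2(T[1,0],T[0,0]); b=c if b is None else b
    x=np.array([np.cos(b),np.sin(b),0]); z=np.array([0,0,-1.]); G=np.stack([x,np.cross(z,x),z],1)
    r=R.from_matrix(T.T@G).as_rotvec()/(2*np.pi)
    print('shift',d.round(4),'len mm',round(np.linalg.norm(d)*300,1),'turn',r.round(4),'bearing',c.round(3))
def st():
    s=ctrl.state(); T=R.from_rotvec(s['eef_rot']).as_matrix()
    print('t',round(s['time'],2),'pos',s['tool_pos'].round(4),'brg',np.arctan2(T[1,0],T[0,0]).round(3),'F',s['contact_force'].round(2),'w',round(s['gripper_width'],3))
E
python3 -m jog '[[-0.26,-0.69,-0.28,0,0,0,-1],[-0.26,-0.69,-0.28,0,0,0,-1],[-0.26,-0.69,-0.28,0,0,0,-1],[-0.26,-0.69,-0.28,0,0,0,-1],[-0.26,-0.69,-0.28,0,0,0,-1],[-0.26,-0.69,-0.28,0,0,0,-1]]'
python3 - <<'E'
from h import *
st()
rows([.45,-.24,.27],-1.14)
E
```

```text
time: 1.6
tool_pos: [0.3555, -0.4949, 0.2808]
eef_rot: [-2.5, 1.898, -0.008]
contact_force: [0.5, -0.8, -0.3]
gripper_width: 1.0
t 1.6 pos [ 0.3555 -0.4949  0.2808] brg -1.298 F [ 0.55 -0.79 -0.33] w 1.0
shift [-0.7336 -0.5316  0.0371] len mm 272.0 turn [-0.0008 -0.0004 -0.0252] bearing -1.298
```

```bash

python3 -m jog '[[-0.73,-0.53,0.04,0,0,-0.025,-1],[-0.73,-0.53,0.04,0,0,-0.025,-1],[-0.73,-0.53,0.04,0,0,-0.025,-1],[-0.73,-0.53,0.04,0,0,-0.025,-1],[-0.73,-0.53,0.04,0,0,-0.025,-1],[-0.73,-0.53,0.04,0,0,-0.025,-1]]'
python3 - <<'E'
from h import *
st()
rows([.43,.0,.24],-1.14)
E
```

```text
time: 2.2
tool_pos: [0.4464, -0.2411, 0.2663]
eef_rot: [-2.639, 1.702, 0.001]
contact_force: [-0.0, -0.3, 0.3]
gripper_width: 1.005
t 2.2 pos [ 0.4464 -0.2411  0.2663] brg -1.146 F [-0.04 -0.29  0.28] w 1.005
shift [-0.7545 -0.2815  0.0889] len mm 243.1 turn [-0.0002  0.0002 -0.0009] bearing -1.146
```

```bash

python3 -m jog '[[-0.75,-0.28,0.05,0,0,0,-1],[-0.75,-0.28,0.05,0,0,0,-1],[-0.75,-0.28,0.05,0,0,0,-1],[-0.75,-0.28,0.05,0,0,0,-1],[-0.75,-0.28,0.05,0,0,0,-1],[-0.75,-0.28,0.05,0,0,0,-1]]'
python3 - <<'E'
from h import *
st()
w=cams.camera('wrist'); save('w1',w['image'])
rows([.4535,.2005,.24],-1.14)
E
```

```text
time: 2.8
tool_pos: [0.4294, -0.001, 0.2514]
eef_rot: [-2.642, 1.698, 0.001]
contact_force: [0.1, 0.1, 0.2]
gripper_width: 1.001
t 2.8 pos [ 0.4294 -0.001   0.2514] brg -1.143 F [0.14 0.06 0.15] w 1.001
shift [-0.5893 -0.3531  0.038 ] len mm 206.4 turn [-0.    -0.    -0.001] bearing -1.146
```

View pics/w1.png

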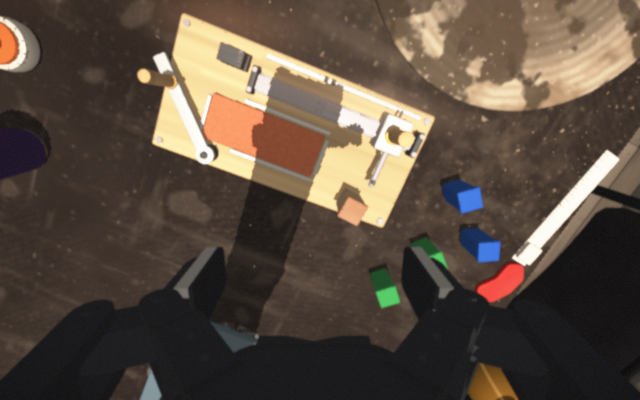

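Wrist view: the hook pivot is at (206,154), the pin top at (144,74), the knob top at (403,140), and the notch teeth near (333,80).

```bash
cat >> h.py <<'E'
def wcam():
    s=ctrl.state(); c=cams.camera('wrist'); M=np.array(c['mount']); T=R.from_rotvec(s['eef_rot']).as_matrix()
    c['R']=T@M[:3,:3]; c['o']=T@M[:3,3]+s['tool_pos']; return c
E
python3 - <<'E'
from h import *
c=wcam(); P=cloud(c)
im=c['image']; save('w2c',cv2.resize(im[0:240,120:440],None,fx=2.5,fy=2.5,interpolation=cv2.INTER_CUBIC))
for n,u,v,z in [('pivot',206,154,.046),('pintop',144.5,74.5,.102),('knobtop',403,140,.102),('cTL',186,15,.018),('cTR',434,117,.018),('cBR',383,227,.018),('cBL',153,143,.018)]:
    print(n,at(c,u,v,z).round(4))
for n,(u0,u1,v0,v1) in dict(pin=(132,160,60,90),knob=(385,425,120,160),stamp=(330,375,180,230)).items():
    Q=P[v0:v1,u0:u1]; zt=np.nanmax(Q[...,2]); m=Q[...,2]>zt-.006
    print(n,zt,m.sum(),Q[m].mean(0),Q[m].min(0),Q[m].max(0), np.argwhere(m).mean(0)[::-1]+[u0,v0])
E
```

```text
pivot [0.3901 0.1286 0.046 ]
pintop [0.4567 0.1969 0.102 ]
knobtop [ 0.508  -0.0764  0.102 ]
cTL [0.5339 0.2131 0.018 ]
cTR [ 0.555  -0.1251  0.018 ]
cBR [ 0.388  -0.1373  0.018 ]
cBL [0.3669 0.207  0.018 ]
pin 0.10368598852079053 157 [0.45421883 0.20060388 0.10117361] [0.4476721  0.19424747 0.09790947] [0.4605719  0.20824341 0.10368599] [140.74522293  75.36305732]
knob 0.10336982989553589 217 [ 0.50971338 -0.0748795   0.1013265 ] [ 0.50111735 -0.08403484  0.09748959] [ 0.51833065 -0.06676811  0.10336983] [402.33179724 137.9078341 ]
stamp 0.07561478264318316 541 [ 0.40568302 -0.06673644  0.07350653] [ 0.3902003  -0.08268323  0.07006529] [ 0.42064257 -0.05183202  0.07561478] [350.01848429 209.7689464 ]
```

View pics/w2c.png

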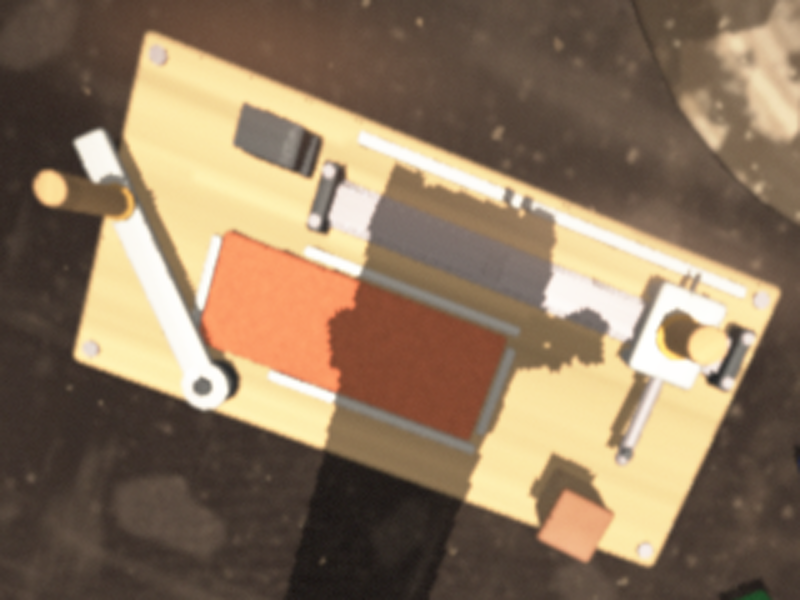

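```bash

python3 -m jog '[[-0.59,-0.35,0.16,0,0,0,-1],[-0.59,-0.35,0.16,0,0,0,-1],[-0.59,-0.35,0.16,0,0,0,-1],[-0.59,-0.35,0.16,0,0,0,-1],[-0.59,-0.35,0.16,0,0,0,-1],[-0.59,-0.35,0.16,0,0,0,-1]]'
python3 - <<'E'
from h import *
st()
rows([.4543,.2006,.067],-1.14)
c=cams.camera('side'); save('s2',c['image'][60:300,200:520])
E
```

```text
time: 3.5
tool_pos: [0.454, 0.1985, 0.2026]
eef_rot: [2.636, -1.708, -0.002]
contact_force: [-0.9, -0.1, -0.3]
gripper_width: 1.0
t 3.5 pos [0.454  0.1985 0.2026] brg -1.15 F [-0.91 -0.12 -0.31] w 1.0
shift [-0.0057 -0.0042  0.4521] len mm 135.7 turn [ 0.0002  0.0001 -0.0015] bearing -1.15
```

View pics/s2.png

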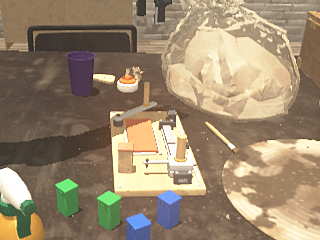

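```bash
python3 - <<'E'
from h import *
c=cam('side'); save('s3',c['image'])
print(proj(c,ctrl.state()['tool_pos']),proj(c,[.454,.2,.102])); st()
E
```

```text
(np.float64(348.7554957140186), np.float64(101.32324767427971)) (np.float64(346.7156378522645), np.float64(142.11725122831876))
t 3.6 pos [0.4545 0.1957 0.2032] brg -1.154 F [ 0.93 -0.82  0.26] w 1.002
```

View pics/s3.png

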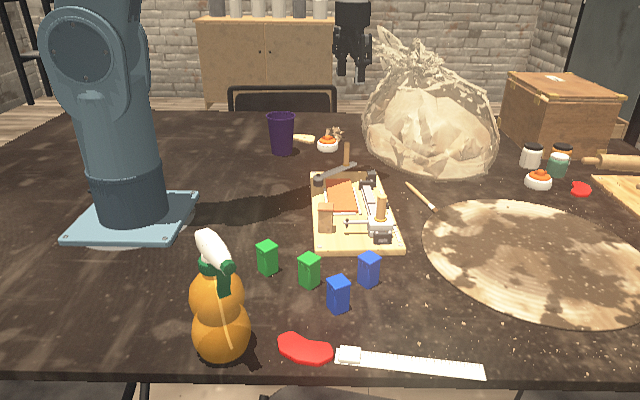

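```bash
python3 - <<'E'
from h import *
c=cam('side'); P=cloud(c); st()
for u,v in [(362,78),(360,60),(339,74),(341,60),(352,20),(347,145)]:
    print(u,v,P[v,u].round(4),c['z_map'][v,u])
Q=P[0:95,325:375].reshape(-1,3); Q=Q[(abs(Q[:,0]-.454)<.1)&(abs(Q[:,1]-.2)<.12)]
print(np.nanmin(Q,0),np.nanmax(Q,0))
c=wcam(); save('w3',c['image']); P=cloud(c); st()
E
```

```text
t 3.65 pos [0.4546 0.1955 0.2034] brg -1.155 F [-0.42 -0.8  -0.64] w 1.0
362 78 [0.4783 0.1483 0.2669] 0.9174547
360 60 [0.4708 0.1318 0.3069] 0.883996
339 74 [0.4311 0.2317 0.2571] 0.9957986
341 60 [0.4347 0.2321 0.2884] 0.9812981
352 20 [0.4521 0.1573 0.3805] 0.87161356
347 145 [0.4547 0.1949 0.0965] 1.03943
[0.41360743 0.12202821 0.25346653] [0.49425282 0.25782784 0.41715764]
t 3.7 pos [0.4546 0.1956 0.2035] brg -1.155 F [ 1.3  -0.23  0.64] w 0.997
```

View pics/w3.png

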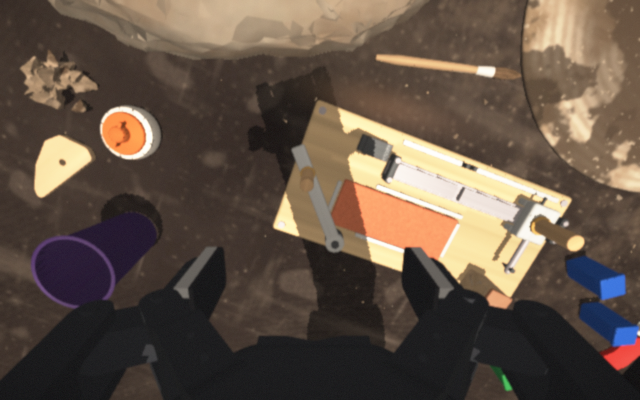

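```bash
python3 - <<'E'
from h import *
c=wcam(); s=ctrl.state(); T=R.from_rotvec(s['eef_rot']).as_matrix(); P=cloud(c); L=(P-s['tool_pos'])@T
print(c['fx'],c['cx'],c['cy'])
for u,v in [(208,270),(220,255),(215,265),(410,260),(417,265),(190,275),(300,370),(306,170)]: print(u,v,L[v,u].round(4),P[v,u].round(4))
print(s['joint_pos'])
E
```

```text
298.17483853510913 313.3298907185908 198.09996720487274
208 270 [-0.0413 -0.0095 -0.0714] [0.4464 0.2377 0.275 ]
220 255 [-0.0415 -0.0079 -0.0552] [0.4449 0.2372 0.2588]
215 265 [-0.0418 -0.0065 -0.0619] [0.4436 0.2369 0.2655]
410 260 [ 0.0439 -0.0079 -0.0598] [0.4794 0.159  0.2635]
417 265 [ 0.0441 -0.0099 -0.0679] [0.4813 0.1597 0.2716]
190 275 [-0.0456 -0.0114 -0.0785] [0.4465 0.2423 0.2821]
300 370 [-0.002  -0.0117 -0.1219] [0.4643 0.2026 0.3256]
306 170 [-0.0071 -0.0083  0.1494] [0.4594 0.2056 0.0542]
[-0.03567137  0.31165998 -0.5546057   1.90549216  0.19746838  0.97800195
 -1.83419581]
```

The open fingertips show up about 51 mm behind the reported TCP, in both the side depth and the wrist depth, but I expected 13 mm. I'll shut the fingers here in free space and check again.

```bash

python3 -m jog '[[0,0,0,0,0,0,1],[0,0,0,0,0,0,1],[0,0,0,0,0,0,1],[0,0,0,0,0,0,1],[0,0,0,0,0,0,1],[0,0,0,0,0,0,1],[0,0,0,0,0,0,1],[0,0,0,0,0,0,1]]' 20
python3 - <<'E'
from h import *
st()
c=cam('side'); P=cloud(c); save('s4',cv2.resize(c['image'][0:200,250:450],None,fx=3,fy=3))
Q=P[0:140,325:375].reshape(-1,3); Q=Q[(abs(Q[:,0]-.454)<.1)&(abs(Q[:,1]-.2)<.12)&(Q[:,2]>.12)]
print(np.nanmin(Q,0),np.nanmax(Q,0)); print(proj(c,ctrl.state()['tool_pos']))
c=wcam(); save('w4',c['image']); s=ctrl.state(); T=R.from_rotvec(s['eef_rot']).as_matrix(); L=((cloud(c)-s['tool_pos'])@T).reshape(-1,3)
m=(abs(L[:,0])<.03)&(abs(L[:,1])<.03)&(L[:,2]<0.02); print(L[m].max(0),L[m][L[m][:,2].argsort()][-10:])
E
```

```text
time: 4.55
tool_pos: [0.4538, 0.1984, 0.2034]
eef_rot: [2.636, -1.709, -0.0]
contact_force: [-0.1, -0.0, -0.3]
gripper_width: -0.001
t 4.55 pos [0.4538 0.1984 0.2034] brg -1.151 F [-0.06 -0.03 -0.32] w -0.001
[0.41576948 0.13443242 0.24064429] [0.49022906 0.24845637 0.417045  ]
(np.float64(348.3886345676228), np.float64(100.93788851479903))
[ 0.02999894  0.01216757 -0.03999131] [[ 0.00460506 -0.01102983 -0.04061783]
 [-0.00441924 -0.01101718 -0.04061145]
 [ 0.00059438 -0.01101248 -0.04058787]
 [ 0.00661849 -0.01094873 -0.04042519]
 [-0.00292092 -0.01092451 -0.0403934 ]
 [ 0.00109633 -0.01092479 -0.04038386]
 [-0.00141543 -0.01089918 -0.04033101]
 [-0.00493659 -0.01084832 -0.04022234]
 [ 0.00713886 -0.0107765  -0.04002565]
 [-0.00091715 -0.01075281 -0.03999131]]
```

View pics/s4.png

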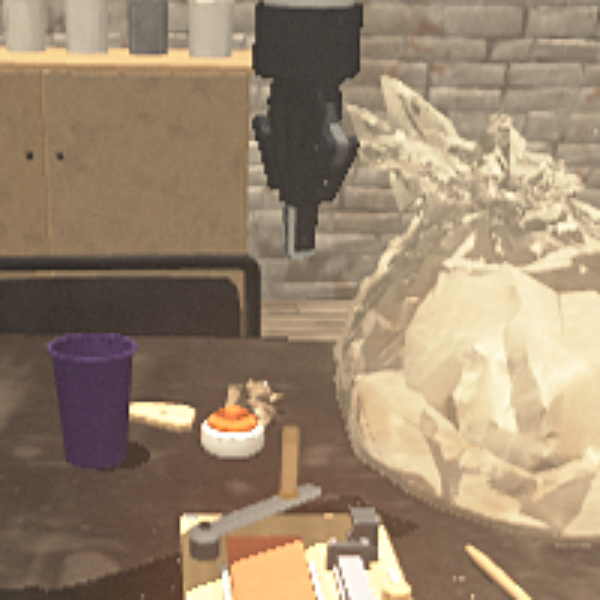

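View pics/w4.png

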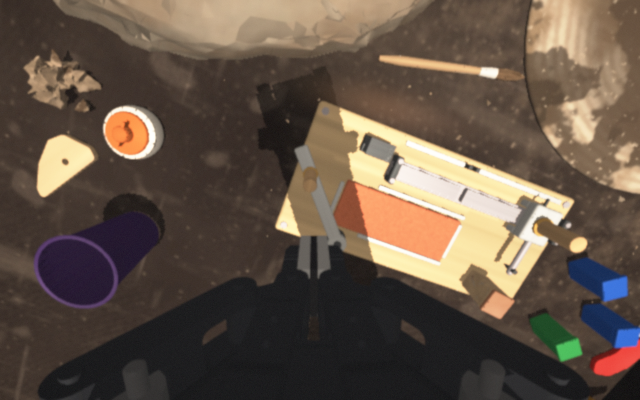

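Confirmed: the shut tips are at z≈0.241 while the TCP reads 0.203. The real fingers end about 38 mm short of the reported TCP, with no lateral offset. I'll allow for this by reaching the grasp with reported z≈0.027, going down in checked stages.

```bash

python3 -m jog '[[-0.005,0,0.1,0,0,0,-1],[-0.005,0,0.2,0,0,0,-1],[-0.005,0,0.3,0,0,0,-1],[-0.005,0,0.4,0,0,0,-1],[-0.005,0,0.45,0,0,0,-1],[-0.005,0,0.45,0,0,0,-1],[-0.005,0,0.45,0,0,0,-1],[-0.005,0,0.45,0,0,0,-1]]'
python3 - <<'E'
from h import *
st()
c=cam('side'); P=cloud(c); save('s5',cv2.resize(c['image'][0:200,250:450],None,fx=3,fy=3))
c=wcam(); save('w5',c['image']);rows([.4543,.2006,.029],-1.14)
E
```

```text
time: 5.45
tool_pos: [0.4541, 0.2002, 0.0695]
eef_rot: [-2.634, 1.709, -0.002]
contact_force: [-0.4, 0.8, -0.3]
gripper_width: 1.001
t 5.45 pos [0.4541 0.2002 0.0695] brg -1.151 F [-0.43  0.77 -0.29] w 1.001
shift [-0.0014 -0.0012  0.1348] len mm 40.4 turn [-0.0003 -0.     -0.0018] bearing -1.151
```

View pics/s5.png

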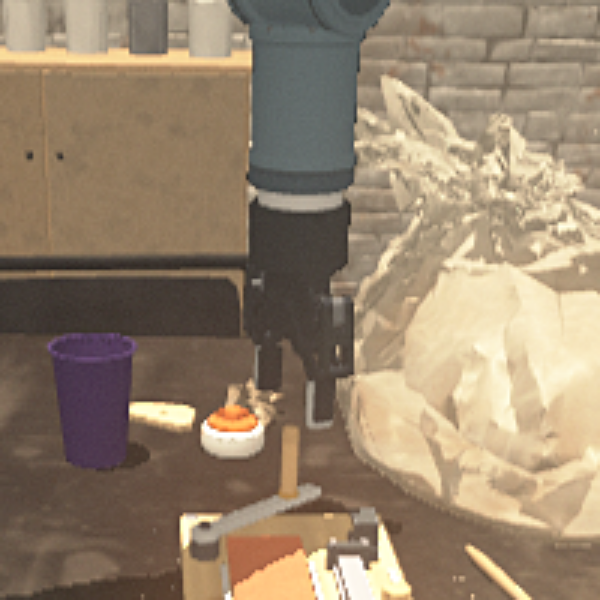

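View pics/w5.png

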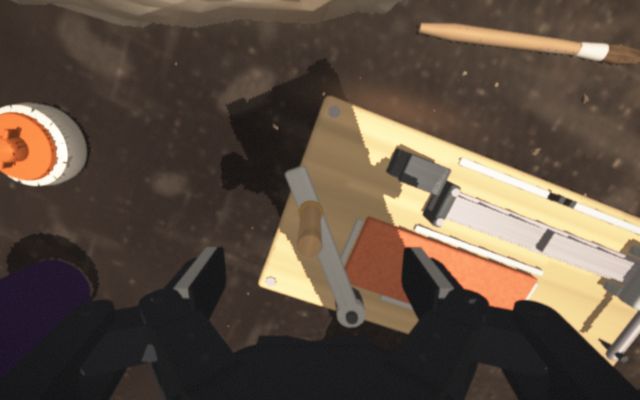

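The side view shows the open tips just above the pin top (290,428), one on each side of it. The wrist view shows the pin centred between the fingers at (311,225). I'll descend 40 mm and close.

```bash

python3 -m jog '[[0,0,0.07,0,0,0,-1],[0,0,0.135,0,0,0,-1],[0,0,0.135,0,0,0,0.3],[0,0,0.135,0,0,0,1],[0,0,0.135,0,0,0,1],[0,0,0.135,0,0,0,1],[0,0,0.135,0,0,0,1],[0,0,0.135,0,0,0,1]]' 20
python3 - <<'E'
from h import *
st()
c=cam('side'); save('s6',cv2.resize(c['image'][0:200,250:450],None,fx=3,fy=3))
E
```

```text
time: 6.35
tool_pos: [0.4538, 0.2001, 0.0286]
eef_rot: [-2.635, 1.709, -0.001]
contact_force: [0.2, 1.0, 5.2]
gripper_width: 0.16
t 6.35 pos [0.4538 0.2001 0.0286] brg -1.151 F [0.21 1.05 5.25] w 0.16
```

View pics/s6.png

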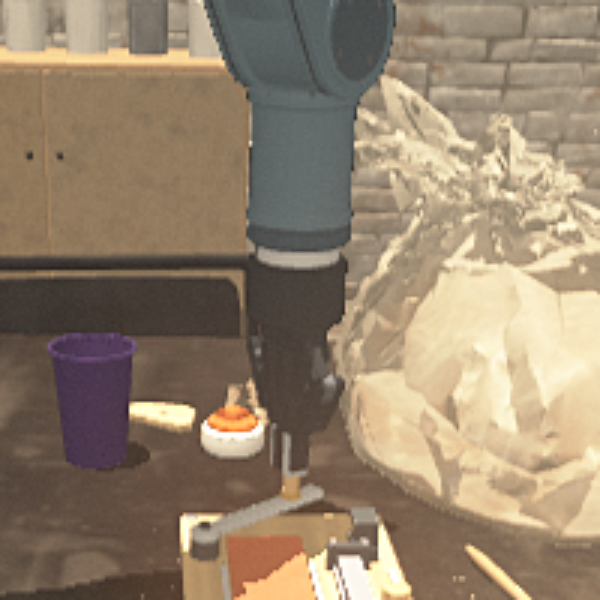

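```bash
python3 - <<'E'
from h import *
s=ctrl.state();T=R.from_rotvec(s['eef_rot']).as_matrix();p=s['tool_pos']
b0=np.arctan2(.0691,.0663); q=p[:2]-.095*np.array([np.cos(b0),np.sin(b0)]);print(q)
for k in range(1,10):
    b=b0+(.063-.03-b0)*k/9; t=np.array([*(q+.095*np.array([np.cos(b),np.sin(b)])),p[2]])
    print((T.T@(t-p)/.3).round(3), round(.057*k/9,4))
E
```

```text
[0.38807583 0.13155571]
[ 0.026 -0.009  0.   ] 0.0063
[ 0.052 -0.016  0.   ] 0.0127
[ 0.079 -0.021  0.   ] 0.019
[ 0.106 -0.023  0.   ] 0.0253
[ 0.133 -0.023  0.   ] 0.0317
[ 0.16  -0.021  0.   ] 0.038
[ 0.187 -0.016  0.   ] 0.0443
[ 0.213 -0.009  0.   ] 0.0507
[0.239 0.    0.   ] 0.057
```

```bash

python3 -m jog '[[0.026,-0.009,0,0,0,0.006,1],[0.052,-0.016,0,0,0,0.0125,1],[0.079,-0.021,0,0,0,0.019,1],[0.106,-0.023,0,0,0,0.025,1],[0.133,-0.023,0,0,0,0.032,1],[0.16,-0.021,0,0,0,0.038,1]]'
python3 -c "from h import *;st()"
python3 -m jog '[[0.026,0.008,0,0,0,0.006,1],[0.052,0.025,0,0,0,0.0125,1],[0.072,0.038,0,0,0,0.018,1]]'
python3 - <<'E'
from h import *
st()
c=cam('top'); save('t7',cv2.resize(c['image'][125:265,205:405],None,fx=3.8,fy=3.8)); st()
c=cam('side'); save('s7',cv2.resize(c['image'][100:300,270:470],None,fx=3,fy=3))
E
```

```text
time: 7.0
tool_pos: [0.478, 0.1591, 0.0284]
eef_rot: [-2.412, 2.013, 0.002]
contact_force: [-5.4, 1.2, 10.2]
gripper_width: 0.157
t 7.0 pos [0.478  0.1591 0.0284] brg -1.391 F [-5.36  1.23 10.21] w 0.157
time: 7.3
tool_pos: [0.4795, 0.1422, 0.0296]
eef_rot: [-2.28, 2.131, -0.005]
contact_force: [16.6, 27.4, -18.7]
gripper_width: 0.157
t 7.3 pos [0.4795 0.1422 0.0296] brg -1.503 F [ 16.65  27.39 -18.69] w 0.157
t 7.35 pos [0.4792 0.1425 0.0297] brg -1.504 F [ 15.66  15.29 -12.14] w 0.16
```

View pics/t7.png

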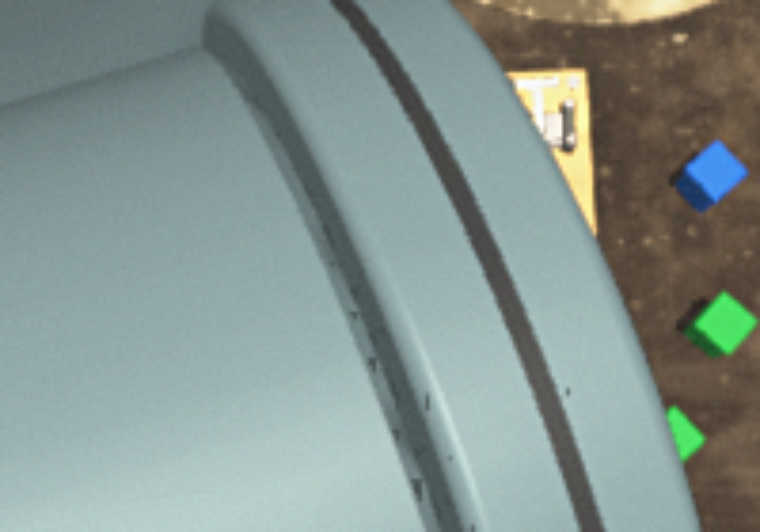

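View pics/s7.png

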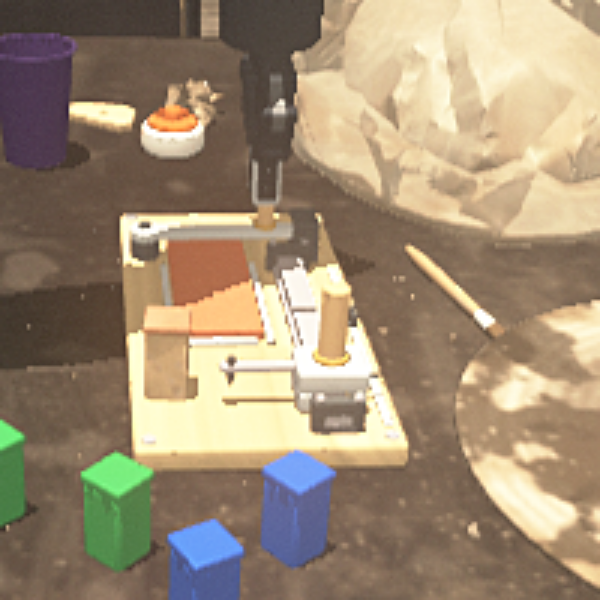

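The force has risen to about 27 N against the closing direction, and the hook's end looks to be in the catch. I'll let go, back off and measure the hook angle.

```bash

python3 -m jog '[[0,0,0,0,0,0,0],[0,0,0,0,0,0,-1],[0,0,0,0,0,0,-1],[0,0,-0.07,0,0,0,-1],[0,0,-0.2,0,0,0,-1],[0,0.2,-0.3,0,0,0,-1],[0,0.2,-0.3,0,0,0,-1],[0,0.2,-0.3,0,0,0,-1]]'
python3 - <<'E'
from h import *
st()
c=wcam(); save('w8',c['image']); st()
c=cam('side'); save('s8',cv2.resize(c['image'][100:300,270:470],None,fx=3,fy=3))
E
```

```text
time: 8.2
tool_pos: [0.4095, 0.1302, 0.1186]
eef_rot: [2.296, -2.143, 0.002]
contact_force: [1.2, -1.0, 0.2]
gripper_width: 1.005
t 8.2 pos [0.4095 0.1302 0.1186] brg -1.502 F [ 1.2  -0.96  0.22] w 1.005
t 8.25 pos [0.411  0.1304 0.1182] brg -1.503 F [-0.15  0.36  0.5 ] w 0.999
```

View pics/w8.png

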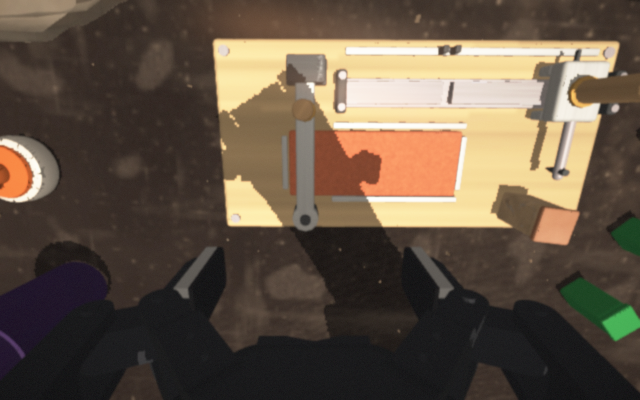

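View pics/s8.png

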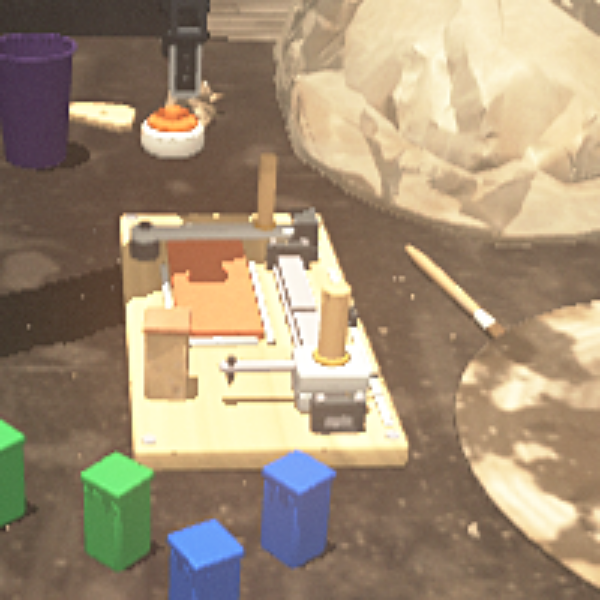

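The hook runs from the pivot (305,217) into the catch (306,72). I'll measure its angle against the rail direction.

```bash
python3 - <<'E'
from h import *
c=wcam(); im=c['image']
save('w9c',cv2.resize(im[30:235,200:350],None,fx=2.9,fy=2.9,interpolation=cv2.INTER_CUBIC))
save('w9r',cv2.resize(im[30:130,330:610],None,fx=2.8,fy=2.8,interpolation=cv2.INTER_CUBIC))
g=cv2.cvtColor(im,cv2.COLOR_RGB2GRAY)
lsd=cv2.createLineSegmentDetector(); L=lsd.detect(g)[0][:,0]
for a in L:
    l=np.hypot(a[2]-a[0],a[3]-a[1])
    if l>45 and 190<a[0]<630 and a[1]<235: 
        for z in ((.046,) if abs(a[2]-a[0])<abs(a[3]-a[1]) else (.018,.032)):
            d=at(c,a[2],a[3],z)-at(c,a[0],a[1],z); ang=np.arctan2(d[1],d[0]); print(a.round(1),z,'ang x %.3f'%((ang+np.pi/2)%np.pi-np.pi/2),'y %.3f'%((ang)%np.pi-np.pi/2))
for n,u,v,z in [('pivot',305,217,.046)]: print(at(c,u,v,z))
E
```

```text
[229.4 228.3 294.4 228.2] 0.018 ang x -1.501 y 0.070
[229.4 228.3 294.4 228.2] 0.032 ang x -1.501 y 0.070
[385.6 228.5 510.6 229.4] 0.018 ang x -1.510 y 0.060
[385.6 228.5 510.6 229.4] 0.032 ang x -1.510 y 0.060
[219.9 138.  227.6 228. ] 0.046 ang x 0.068 y -1.502
[333.1 228.3 386.9 228.7] 0.018 ang x -1.510 y 0.061
[333.1 228.3 386.9 228.7] 0.032 ang x -1.510 y 0.061
[212.7  44.2 220.  135.7] 0.046 ang x 0.062 y -1.508
[582.4 189.8 601.  118.8] 0.046 ang x 0.066 y -1.505
[335.6 131.1 465.6 131.3] 0.018 ang x -1.504 y 0.067
[335.6 131.1 465.6 131.3] 0.032 ang x -1.504 y 0.067
[441.9  42.5 213.1  41.6] 0.018 ang x -1.506 y 0.065
[441.9  42.5 213.1  41.6] 0.032 ang x -1.506 y 0.065
[521.3 193.9 568.4 211.2] 0.018 ang x 1.299 y -0.272
[521.3 193.9 568.4 211.2] 0.032 ang x 1.299 y -0.272
[618.1  43.8 443.1  43.8] 0.018 ang x -1.502 y 0.069
[618.1  43.8 443.1  43.8] 0.032 ang x -1.502 y 0.069
[283.8 226.1 250.8 181.5] 0.046 ang x 0.655 y -0.916
[455.6 199.4 370.6 198.9] 0.018 ang x -1.509 y 0.062
[455.6 199.4 370.6 198.9] 0.032 ang x -1.509 y 0.062
[461.9  56.2 558.1  56.7] 0.018 ang x -1
[... 460 characters left out ...]
3] 0.018 ang x -1.503 y 0.068
[346.9  56.3 434.4  56.3] 0.032 ang x -1.503 y 0.068
[435.6  50.3 348.1  49.9] 0.018 ang x -1.506 y 0.064
[435.6  50.3 348.1  49.9] 0.032 ang x -1.506 y 0.064
[364.4 198.6 315.6 197.7] 0.018 ang x -1.522 y 0.049
[364.4 198.6 315.6 197.7] 0.032 ang x -1.522 y 0.049
[296.  124.4 296.9 200.6] 0.046 ang x 0.065 y -1.506
[373.1 203.5 454.4 203.8] 0.018 ang x -1.506 y 0.065
[373.1 203.5 454.4 203.8] 0.032 ang x -1.506 y 0.065
[459.5 190.6 466.9 140.4] 0.046 ang x 0.063 y -1.508
[288.6 195.6 287.4 134.4] 0.046 ang x 0.064 y -1.506
[349.4 108.6 394.4 108.7] 0.018 ang x -1.505 y 0.066
[349.4 108.6 394.4 108.7] 0.032 ang x -1.505 y 0.066
[0.39225389 0.13606723 0.046     ]
```

View pics/w9c.png

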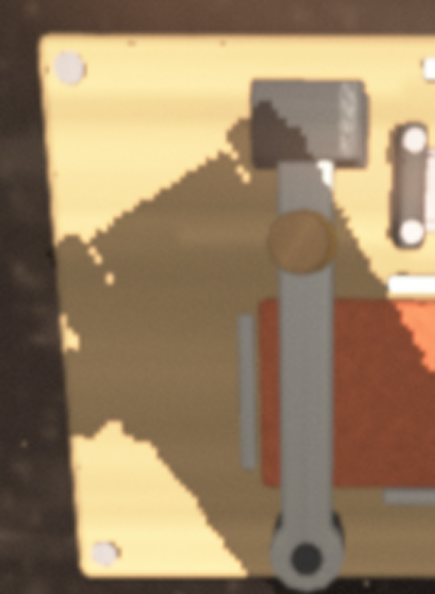

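View pics/w9r.png

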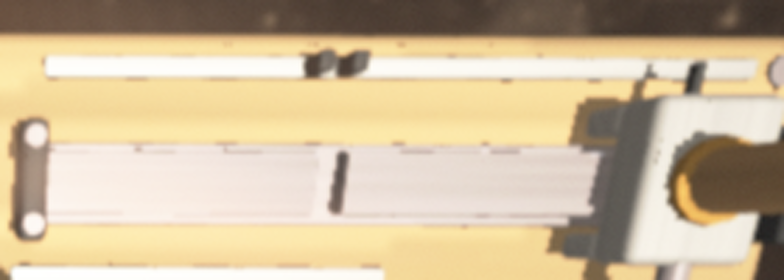

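The hook is home: its edges lie at 0.063–0.065 rad and the jig's yaw is 0.064, so the joint is at about 0. Next is the knob, gripped with the jaws across the rail.

```bash
python3 - <<'E'
from h import *
s=ctrl.state(); print(s['joint_pos'].round(3)); st()
c=wcam()
print('notch',at(c,450.5,95.2,.032),'tile')
P=cloud(c); Q=P[60:125,560:640]; print(np.nanmax(Q[...,2]))
rows([.5097,-.075,.13],.0645); rows([.5097,-.075,.13],.0645-np.pi)
E
```

```text
[-0.028  0.323 -0.444  2.135  0.207  0.724 -2.112]
t 8.35 pos [0.412  0.1308 0.1176] brg -1.503 F [-0.25  0.36  0.42] w 1.002
notch [0.50412883 0.02094533 0.032     ] tile
0.10144869092998313
shift [ 0.7067 -0.2788 -0.042 ] len mm 228.2 turn [ 0.      0.     -0.2495] bearing -1.503
shift [ 0.7067 -0.2788 -0.042 ] len mm 228.2 turn [ 0.     -0.      0.2505] bearing -1.503
```

```bash

python3 -m jog '[[0.1,-0.04,-0.04,0,0,-0.022,-1],[0.2,-0.08,-0.04,0,0,-0.045,-1],[0.3,-0.12,-0.04,0,0,-0.067,-1],[0.4,-0.16,-0.04,0,0,-0.09,-1],[0.5,-0.2,-0.04,0,0,-0.112,-1],[0.6,-0.24,-0.04,0,0,-0.135,-1],[0.707,-0.279,-0.04,0,0,-0.157,-1],[0.707,-0.279,-0.04,0,0,-0.18,-1],[0.707,-0.279,-0.04,0,0,-0.203,-1],[0.707,-0.279,-0.04,0,0,-0.225,-1]]'
python3 -c "
from h import *
st();rows([.5097,-.075,.13],.0645)"

```

```text
time: 9.4
tool_pos: [0.5096, -0.0755, 0.1288]
eef_rot: [-3.138, 0.133, 0.002]
contact_force: [-0.0, -0.1, -0.0]
gripper_width: 1.002
t 9.4 pos [ 0.5096 -0.0755  0.1288] brg -0.085 F [-0.   -0.05 -0.01] w 1.002
shift [ 0.0002 -0.0015 -0.0039] len mm 1.3 turn [-0.0002  0.0002 -0.0237] bearing -0.085
```

```bash

python3 -m jog '[[0,0,0.07,0,0,-0.023,-1],[0,0,0.17,0,0,-0.024,-1],[0,0,0.2,0,0,-0.024,-1],[0,0,0.2,0,0,-0.024,-1]]'
python3 - <<'E'
from h import *
st()
c=wcam(); save('w10',c['image']); st();rows([.5097,-.075,.028],.0645)
s=ctrl.state(); print(proj(c,[.5097,-.075,.102]))
c=cam('side'); P=cloud(c); save('s10',cv2.resize(c['image'][100:300,270:470],None,fx=3,fy=3))
Q=P[180:245,340:400].reshape(-1,3); q=Q[(Q[:,2]>.055)&(Q[:,2]<.10)]; print('side knob surf',q.min(0),q.max(0),q.mean(0))
E
```

```text
time: 9.8
tool_pos: [0.5082, -0.0748, 0.0683]
eef_rot: [-3.139, -0.096, 0.006]
contact_force: [-0.7, 0.4, -0.7]
gripper_width: 0.998
t 9.8 pos [ 0.5082 -0.0748  0.0683] brg 0.061 F [-0.71  0.36 -0.73] w 0.998
t 9.85 pos [ 0.5093 -0.0747  0.0695] brg 0.061 F [-0.14  1.06  0.41] w 1.003
shift [0.0015 0.0012 0.1383] len mm 41.5 turn [-0.0001  0.0002 -0.0005] bearing 0.061
(np.float64(314.5214035515151), np.float64(248.840163171882))
side knob surf [ 0.5005036  -0.08824856  0.05505987] [ 0.51952144 -0.0724971   0.09992179] [ 0.50851075 -0.08180535  0.07780486]
```

View pics/w10.png

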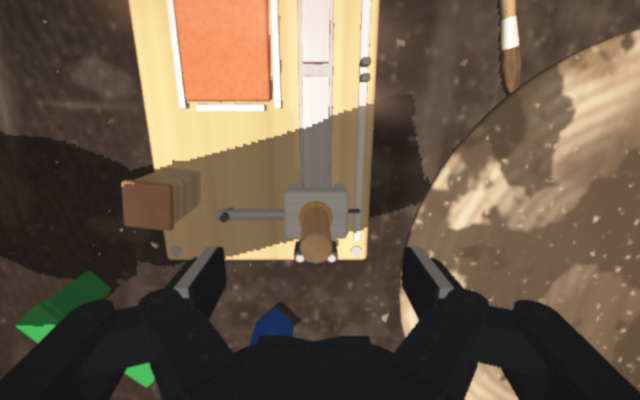

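View pics/s10.png

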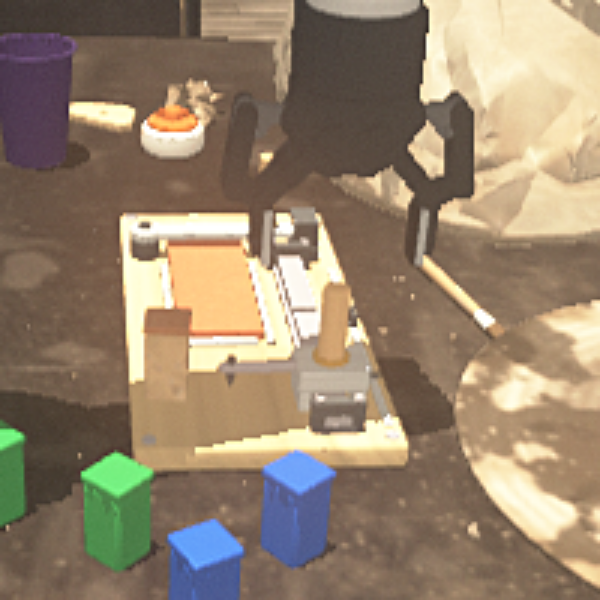

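The wrist view shows the knob top (317,249) midway between the open fingers. The side view agrees, and the stamp is untouched. I'll descend 41 mm and grip.

```bash

python3 -m jog '[[0.004,0,0.07,0,0,0,-1],[0.004,0,0.135,0,0,0,-1],[0.004,0,0.138,0,0,0,0.3],[0.004,0,0.138,0,0,0,1],[0.004,0,0.138,0,0,0,1],[0.004,0,0.138,0,0,0,1],[0.004,0,0.138,0,0,0,1],[0.004,0,0.138,0,0,0,1]]' 40
python3 - <<'E'
from h import *
st()
c=wcam(); save('w11',c['image']); st()
save('w11c',cv2.resize(c['image'][0:300,260:400],None,fx=2,fy=2,interpolation=cv2.INTER_CUBIC))
c=cam('side'); save('s11',cv2.resize(c['image'][100:300,270:470],None,fx=3,fy=3))
E
```

```text
time: 10.7
tool_pos: [0.5097, -0.0751, 0.0294]
eef_rot: [3.139, 0.097, -0.002]
contact_force: [-6.2, -0.7, 10.6]
gripper_width: 0.199
t 10.7 pos [ 0.5097 -0.0751  0.0294] brg 0.061 F [-6.21 -0.72 10.6 ] w 0.199
t 10.75 pos [ 0.5097 -0.075   0.0294] brg 0.062 F [-4.37  0.03 10.9 ] w 0.198
```

View pics/w11.png

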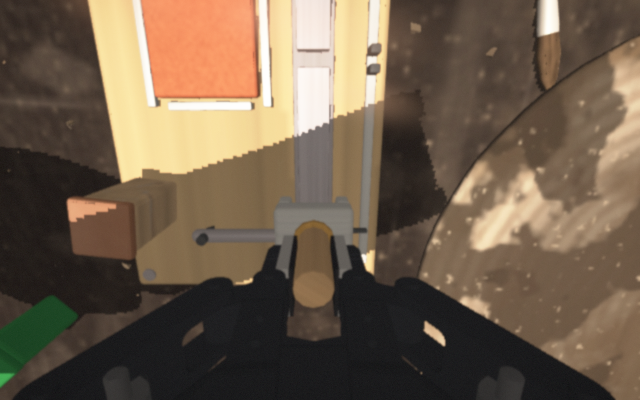

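View pics/s11.png

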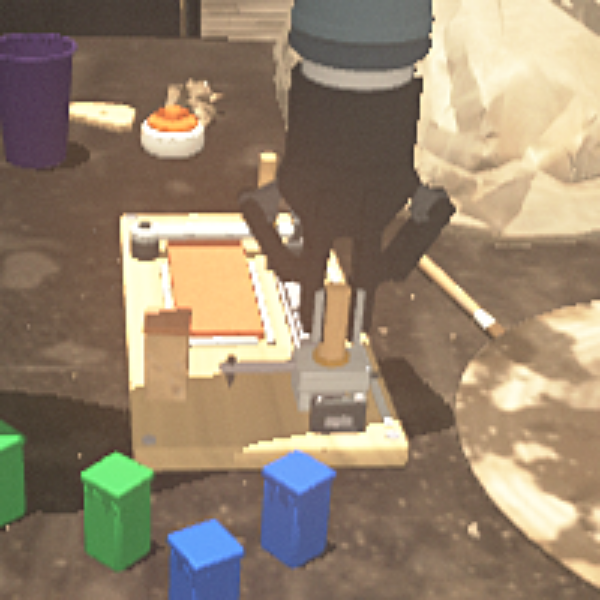

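```bash
python3 - <<'E'
from h import *
c=wcam(); st()
save('w12c',cv2.resize(c['image'][20:250,290:400],None,fx=2.6,fy=2.6,interpolation=cv2.INTER_CUBIC))
yj=np.array([-.0645,.998,0]); xj=np.array([.998,.0645,0])
k=ctrl.state()['tool_pos']
f=lambda n,p:print(n,p.round(4),'along',((p-k)@yj).round(4),'across',((p-k)@xj).round(4))
f('groove',at(c,314,51,.032))
for z in (.025,.03,.035,.04):
    f('teeth%.3f'%z,at(c,373.5,59,z)); f('pointer',at(c,360,230.5,z))
t=cam('top')
E
```

```text
t 10.85 pos [ 0.5097 -0.0751  0.0294] brg 0.062 F [-5.41 -0.03  9.7 ] w 0.198
groove [0.5044 0.0261 0.032 ] along 0.1013 across 0.0012
teeth0.025 [0.538  0.0253 0.025 ] along 0.0984 across 0.0347
pointer [ 0.5414 -0.0785  0.025 ] along -0.0055 across 0.0314
teeth0.030 [0.5371 0.0245 0.03  ] along 0.0976 across 0.0338
pointer [ 0.5404 -0.0765  0.03  ] along -0.0034 across 0.0306
teeth0.035 [0.5363 0.0237 0.035 ] along 0.0968 across 0.0329
pointer [ 0.5395 -0.0745  0.035 ] along -0.0014 across 0.0298
teeth0.040 [0.5354 0.0228 0.04  ] along 0.096 across 0.032
pointer [ 0.5385 -0.0725  0.04  ] along 0.0007 across 0.029
```

View pics/w12c.png

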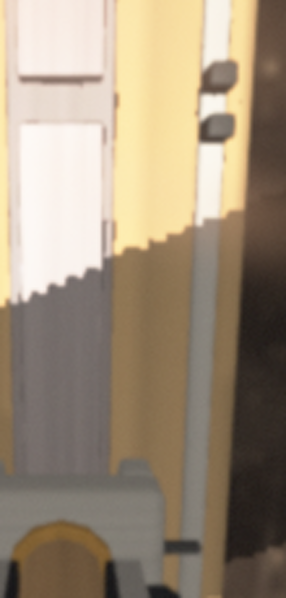

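The pointer is at (360,230) and the teeth midpoint at (373,59), so the notch is about 97–100 mm away along the rail. I'll slide 85 mm first.

```bash

python3 -m jog '[[0,-0.03,0,0,0,0,1],[0,-0.07,0,0,0,0,1],[0,-0.11,0,0,0,0,1],[0,-0.15,0,0,0,0,1],[0,-0.19,0,0,0,0,1],[0,-0.23,0,0,0,0,1],[0,-0.26,0,0,0,0,1],[0,-0.283,0,0,0,0,1],[0,-0.283,0,0,0,0,1]]'
python3 - <<'E'
from h import *
c=wcam(); st()
save('w13',c['image'])
save('w13c',cv2.resize(c['image'][150:270,270:410],None,fx=5,fy=5,interpolation=cv2.INTER_CUBIC))
c=cam('side'); save('s13',cv2.resize(c['image'][130:270,300:440],None,fx=4,fy=4,interpolation=cv2.INTER_CUBIC))
E
```

```text
time: 11.8
tool_pos: [0.5043, 0.0104, 0.0294]
eef_rot: [3.139, 0.098, -0.002]
contact_force: [-4.8, 1.3, 11.0]
gripper_width: 0.195
t 11.85 pos [0.5043 0.0106 0.0294] brg 0.062 F [-6.43  0.67 10.46] w 0.199
```

View pics/w13c.png

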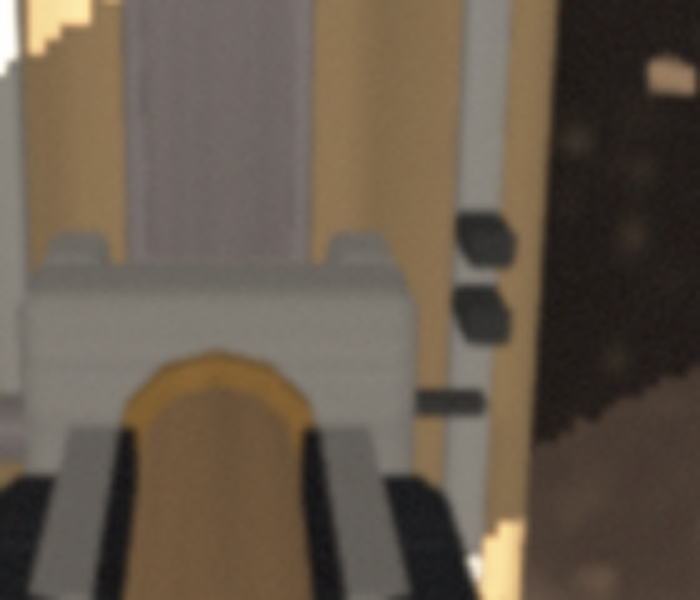

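View pics/s13.png

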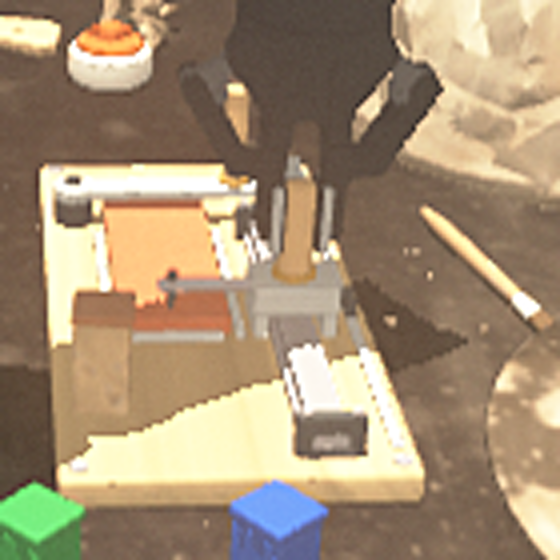

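```bash
python3 - <<'E'
from h import *
c=wcam(); P=cloud(c); k=ctrl.state()['tool_pos']; yj=np.array([-.0645,.998,0]); xj=np.array([.998,.0645,0])
g=cv2.cvtColor(c['image'],cv2.COLOR_RGB2GRAY)
A=((P-k)@yj); X=((P-k)@xj)
for v in range(186,240,1):
    u=362 if v<200 else 361 if v<222 else 360
    print(v,g[v,u-2:u+3].mean().round(0),P[v,u,2].round(4),A[v,u].round(4),X[v,u].round(4))
E
```

```text
186 124.0 0.0205 0.0237 0.0322
187 124.0 0.0198 0.0229 0.0323
188 124.0 0.0206 0.0224 0.0322
189 124.0 0.0204 0.0217 0.0323
190 124.0 0.02 0.0209 0.0324
191 121.0 0.0215 0.0206 0.0322
192 104.0 0.0198 0.0195 0.0325
193 74.0 0.0222 0.0195 0.0321
194 57.0 0.0232 0.0191 0.032
195 56.0 0.0244 0.0187 0.0318
196 56.0 0.0256 0.0184 0.0316
197 57.0 0.0248 0.0175 0.0318
198 60.0 0.0257 0.0171 0.0317
199 68.0 0.0258 0.0165 0.0317
200 88.0 0.0205 0.0143 0.0319
201 98.0 0.0211 0.0137 0.0319
202 106.0 0.0206 0.0129 0.032
203 113.0 0.0199 0.012 0.0321
204 119.0 0.0212 0.0117 0.0319
205 119.0 0.021 0.011 0.032
206 111.0 0.021 0.0103 0.032
207 91.0 0.0204 0.0094 0.0322
208 72.0 0.0218 0.0092 0.032
209 62.0 0.0218 0.0085 0.032
210 60.0 0.0231 0.0082 0.0318
211 59.0 0.0237 0.0077 0.0317
212 62.0 0.0242 0.0072 0.0317
213 65.0 0.0245 0.0066 0.0317
214 75.0 0.0249 0.0061 0.0316
215 84.0 0.0252 0.0055 0.0316
216 93.0 0.0204 0.0031 0.0324
217 102.0 0.02 0.0022 0.0325
218 111.0 0.02 0.0015 0.0326
219 118.0 0.0198 0.0008 0.0326
220 124.0 0.0205 0.0003 0.0325
221 124.0 0.0215 -0.0001 0.0324
222 121.0 0.0198 -0.0014 0.032
223 121.0 0.02 -0.0021 0.0321
224 121.0 0.0202 -0.0027 0.032
225 121.0 0.02 -0.0035 0.0321
226 117.0 0.0211 -0.0038 0.032
227 96.0 0.0196 -0.0051 0.0322
228 63.0 0.0368 0.0011 0.0294
229 50.0 0.0367 0.0004 0.0295
230 51.0 0.0385 0.0004 0.0292
231 54.0 0.0376 -0.0006 0.0294
232 67.0 0.0384 -0.0009 0.0293
233 95.0 0.0387 -0.0015 0.0293
234 117.0 0.0198 -0.0101 0.0324
235 123.0 0.0211 -0.0103 0.0322
236 123.0 nan nan nan
237 123.0 0.0205 -0.012 0.0324
238 124.0 0.0203 -0.0128 0.0325
239 124.0 0.0201 -0.0137 0.0325
```

Depth puts the remaining distance at 12.5 mm, with the pointer at 0 and the teeth midpoint at +12.5 mm along the rail.

```bash

python3 -m jog '[[0,-0.01,0,0,0,0,1],[0,-0.02,0,0,0,0,1],[0,-0.03,0,0,0,0,1],[0,-0.036,0,0,0,0,1],[0,-0.0415,0,0,0,0,1],[0,-0.0415,0,0,0,0,1],[0,-0.0415,0,0,0,0,1]]'
cat > tp.py <<'E'
from h import *
import sys
n=sys.argv[1]
c=wcam(); st(); P=cloud(c); k=ctrl.state()['tool_pos']; yj=np.array([-.0645,.998,0])
save('w'+n,cv2.resize(c['image'][170:270,290:410],None,fx=6,fy=6,interpolation=cv2.INTER_CUBIC))
g=cv2.cvtColor(c['image'],cv2.COLOR_RGB2GRAY); A=((P-k)@yj)
for v in range(212,246): print(v,g[v,352:362:2],P[v,352:362:2,2].round(3),(A[v,352:362:2]*1e3).round(1))
E
python3 tp.py 14
```

```text
time: 12.65
tool_pos: [0.5034, 0.023, 0.0294]
eef_rot: [3.14, 0.098, -0.002]
contact_force: [-6.5, 1.9, 10.9]
gripper_width: 0.199
t 12.7 pos [0.5035 0.0231 0.0294] brg 0.062 F [-6.44  0.44 10.36] w 0.197
212 [109 109 113 111  61] [  nan 0.017 0.018 0.017 0.02 ] [nan 4.7 5.  4.6 5.8]
213 [109 110 112 109  61] [0.05  0.018 0.017 0.018 0.021] [15.3  4.3  4.2  4.2  5.3]
214 [110 111 111 109  61] [0.049 0.018 0.018 0.017 0.02 ] [14.4  3.7  3.5  3.4  4.4]
215 [109 111 112 109  65] [0.048 0.017 0.017 0.018 0.021] [13.4  2.6  2.5  2.8  4.1]
216 [110 109 112 110  74] [0.048 0.017 0.019 0.017 0.021] [12.7  1.9  2.5  1.9  3.3]
217 [111 109 113 109  82] [0.049 0.018 0.017 0.018 0.021] [12.5  1.4  1.2  1.4  2.5]
218 [112 111 112 110  97] [0.049 0.018 0.018 0.017 0.02 ] [11.9  0.7  0.8  0.4  1.4]
219 [111 110 111 110 105] [0.048 0.018 0.016 0.018 0.02 ] [11.1  0.1 -0.6  0.   0.7]
220 [111 110 112 111 110] [0.05  0.017 0.017 0.017 0.02 ] [11.1 -1.  -0.9 -1.1  0.1]
221 [110 110 113 110 114] [0.048 0.019 0.018 0.018 0.02 ] [10.  -1.1 -1.5 -1.3 -0.7]
222 [111 113 113 111 115] [0.049 0.017 0.017 0.017
[... 1309 characters left out ...]
1 124] [0.048 0.017 0.018 0.017 0.02 ] [ -0.7 -14.5 -13.7 -14.4 -13. ]
239 [107 113 113 109 123] [0.048 0.017 0.018 0.017 0.02 ] [ -1.3 -15.2 -14.8 -14.9 -13.8]
240 [107 113 113 109 123] [0.047 0.018 0.017 0.017 0.02 ] [ -2.3 -15.5 -15.8 -15.6 -14.5]
241 [108 113 114 109 123] [0.047 0.017 0.018 0.019 0.021] [ -3.2 -16.8 -16.3 -15.9 -15. ]
242 [108 113 113 109 123] [0.047 0.018 0.018 0.018 0.02 ] [ -3.5 -17.  -16.8 -16.9 -16.1]
243 [104 109 113 110 122] [0.048 0.018 0.018 0.018 0.021] [ -3.8 -17.9 -17.8 -17.7 -16.4]
244 [ 87  99 112 110 123] [0.048 0.018 0.018 0.018 0.02 ] [ -4.5 -18.4 -18.4 -18.6 -17.3]
245 [ 55  72 107 109 123] [0.073 0.073 0.016 0.017 0.02 ] [  6.7   6.7 -20.  -19.5 -18.2]
```

View pics/w14.png

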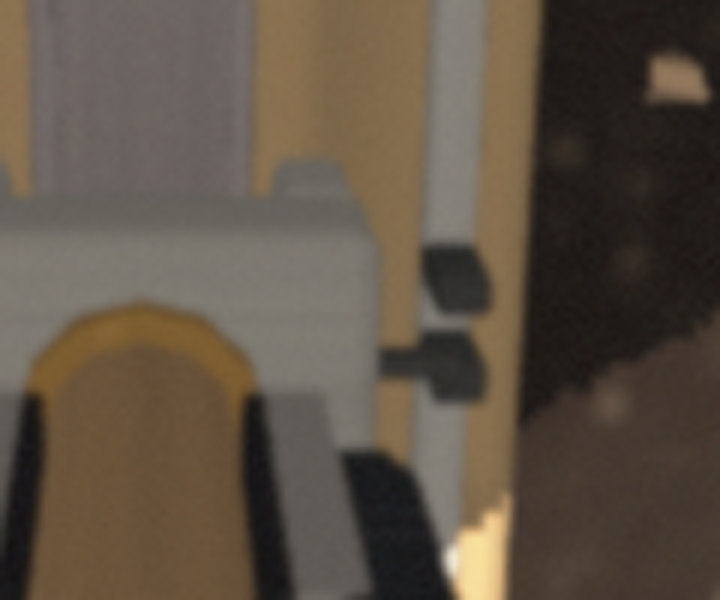

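```bash
cat > tq.py <<'E'
from h import *
c=wcam(); P=cloud(c); k=ctrl.state()['tool_pos']; yj=np.array([-.0645,.998,0]); xj=np.array([.998,.0645,0])
A=((P-k)@yj)*1e3; X=((P-k)@xj)*1e3; Z=P[...,2]*1e3
g=cv2.cvtColor(c['image'],cv2.COLOR_RGB2GRAY)
for v in range(206,242):
    print(v,' '.join('%3d/%4.1f/%4.1f'%(g[v,u],Z[v,u],A[v,u]) for u in (360,363,365,367,369)))
E
python3 tq.py
python3 - <<'E'
from h import *
c=cam('side'); save('s15',cv2.resize(c['image'][180:240,350:420],None,fx=9,fy=9,interpolation=cv2.INTER_CUBIC))
E
```

```text
206 109/19.2/ 9.7 130/20.4/10.0 128/20.1/ 9.9 127/19.4/ 9.7 116/19.6/ 9.8
207 111/19.3/ 9.0 129/19.6/ 9.1 129/20.1/ 9.3 127/21.1/ 9.6 116/19.8/ 9.2
208 109/19.3/ 8.3 129/20.9/ 8.8 127/20.7/ 8.8 127/20.0/ 8.5 115/17.8/ 7.8
209 108/19.4/ 7.6 126/21.1/ 8.2 124/19.9/ 7.8 124/20.7/ 8.1 113/16.6/ 6.7
210  95/18.7/ 6.7 101/21.0/ 7.5 101/20.0/ 7.1 101/20.9/ 7.4 104/17.1/ 6.2
211  75/18.9/ 6.1  62/21.8/ 7.1  61/21.1/ 6.8  64/21.3/ 6.9  89/17.4/ 5.5
212  62/20.7/ 6.0  43/22.0/ 6.4  43/24.1/ 7.1  44/24.4/ 7.2  76/22.5/ 6.6
213  60/20.4/ 5.2  42/25.8/ 7.0  39/26.1/ 7.1  42/26.2/ 7.1  60/25.5/ 6.9
214  61/19.8/ 4.3  40/28.1/ 7.1  41/27.4/ 6.9  43/27.8/ 7.0  49/28.8/ 7.4
215  66/20.4/ 3.8  41/29.9/ 7.1  45/30.5/ 7.3  42/30.7/ 7.4  45/29.8/ 7.0
216  73/21.3/ 3.4  43/31.0/ 6.8  44/31.0/ 6.8  49/30.6/ 6.7  47/31.1/ 6.8
217  84/19.2/ 1.9  45/30.4/ 5.9  48/31.2/ 6.2  48/31.3/ 6.3  47/31.3/ 6.2
218  93/19.2/ 1.2  44/31.7/ 5.7  48/30.6/ 5.3  50/30.8/ 5.4  49/31.6/ 5.7
219 105/19.8/ 0.7  47/30.4/ 4.6  49/31.6/ 5.0  50/31.5/ 5.0  49/31.8/ 5.1
220 111/21.1/ 0.5  52/29.8/ 3.7  49/32.0/ 4.5  50/31.8/ 4.4  49/
[... 887 characters left out ...]
/31.5/-3.8
233  81/38.7/-1.5  46/39.0/-1.3  48/37.6/-2.0  49/31.4/-4.6  52/30.7/-4.8
234 102/19.9/-10.1  49/32.4/-4.8  48/32.8/-4.7  49/31.9/-5.0  51/31.3/-5.3
235 113/20.3/-10.7  49/31.4/-5.9  48/30.8/-6.2  51/30.7/-6.2  53/32.3/-5.5
236 118/19.7/-11.7  63/30.8/-6.9  60/31.6/-6.5  61/31.7/-6.5  66/31.4/-6.6
237 121/20.3/-12.1  97/31.1/-7.5  95/31.1/-7.4  89/32.2/-7.0  91/30.8/-7.6
238 121/20.8/-12.7 123/20.9/-12.6 120/20.3/-12.9 114/19.7/-13.2 109/17.0/-14.3
239 123/20.6/-13.5 131/21.1/-13.3 129/22.7/-12.6 120/21.6/-13.0 116/17.2/-15.0
240 124/20.0/-14.5 129/21.2/-13.9 128/19.0/-14.9 118/20.3/-14.4 115/16.7/-16.0
241 124/20.4/-15.1 129/21.0/-14.8 127/19.4/-15.5 119/20.2/-15.1 116/17.3/-16.5
```

View pics/s15.png

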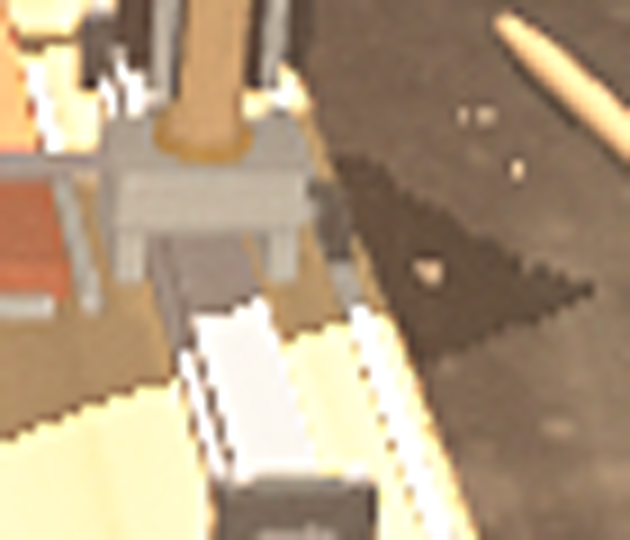

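By depth, the teeth span −7.4…−3.0 and +2.8…+7.1 mm (middle −0.1), and the pointer +1.0…−1.6 (middle −0.3). The pointer is centred between the teeth. I'll ease the fingers open briefly so the ball can centre itself freely, check, then grip again.

```bash

python3 -m jog '[[0,0,0,0,0,0,0.3],[0,0,0,0,0,0,0.3],[0,0,0,0,0,0,0.3],[0,0,0,0,0,0,0.3]]' 
python3 -c "from h import *;st()"; python3 tq.py | sed -n 6,34p
python3 -m jog '[[0,0,0,0,0,0,1],[0,0,0,0,0,0,1],[0,0,0,0,0,0,1],[0,0,0,0,0,0,1],[0,0,0,0,0,0,1],[0,0,0,0,0,0,1]]' 40
python3 -c "from h import *;st()"; python3 tq.py | sed -n 6,34p
```

```text
time: 13.2
tool_pos: [0.5047, 0.0223, 0.0285]
eef_rot: [3.14, 0.097, 0.0]
contact_force: [0.1, 0.6, -0.3]
gripper_width: 0.349
t 13.2 pos [0.5047 0.0223 0.0285] brg 0.062 F [ 0.11  0.63 -0.26] w 0.349
211  43/23.4/ 7.9  41/23.9/ 8.0  45/23.5/ 7.9  59/24.1/ 8.1 107/17.5/ 5.9
212  41/24.9/ 7.7  41/25.7/ 8.0  43/25.7/ 8.0  47/25.0/ 7.7 100/16.9/ 5.0
213  39/24.9/ 7.0  41/27.3/ 7.8  41/27.7/ 8.0  43/27.8/ 8.0  84/17.6/ 4.5
214  38/27.2/ 7.1  43/29.5/ 7.9  44/29.4/ 7.9  44/29.5/ 7.9  71/29.5/ 7.9
215  39/27.3/ 6.5  45/31.5/ 8.0  47/30.8/ 7.7  48/29.7/ 7.3  60/30.7/ 7.7
216  47/26.6/ 5.6  50/31.0/ 7.1  48/31.2/ 7.2  50/30.5/ 6.9  59/31.1/ 7.1
217  58/26.1/ 4.7  47/32.2/ 6.9  51/32.7/ 7.1  48/31.7/ 6.7  60/30.9/ 6.4
218  76/28.2/ 4.8  47/31.7/ 6.1  50/31.9/ 6.1  50/31.5/ 6.0  57/31.2/ 5.9
219  94/27.5/ 3.8  48/31.8/ 5.4  49/31.7/ 5.4  51/31.4/ 5.3  58/30.6/ 5.0
220 108/19.8/ 0.3  55/31.6/ 4.7  53/31.7/ 4.7  52/31.3/ 4.6  65/30.8/ 4.4
221 121/19.9/-0.4  77/31.0/ 3.8  73/30.5/ 3.6  71/30.5/ 3.6  82/31.4/ 3.9
222 122/20.7/-0.8 102/21.1/-0.6  98/20.3/-0.9  92/17.3/-2.1 101/18.4/-1.7
223 106/20.
[... 2932 characters left out ...]
 0.9  50/30.8/-2.4
231  60/38.8/ 0.3  46/38.4/ 0.1  48/38.4/ 0.1  49/37.8/-0.2  50/31.6/-2.7
232  83/38.6/-0.5  48/39.6/-0.1  48/38.9/-0.3  47/31.7/-3.4  50/32.0/-3.2
233 104/20.7/-8.6  47/31.6/-4.1  47/31.7/-4.1  48/30.8/-4.4  51/31.7/-4.0
234 113/19.6/-9.8  54/31.4/-4.8  48/31.3/-4.9  49/31.3/-4.9  50/31.5/-4.8
235 116/21.3/-9.9  62/31.6/-5.5  57/30.8/-5.8  56/31.4/-5.6  58/31.9/-5.3
236 118/20.6/-10.9  86/30.9/-6.5  84/31.8/-6.1  81/30.6/-6.6  79/30.8/-6.5
237 120/19.7/-12.0 114/20.8/-11.5 112/20.4/-11.7 106/20.7/-11.6 102/16.6/-13.4
238 119/20.8/-12.3 127/19.9/-12.7 126/21.1/-12.1 115/21.0/-12.2 115/17.2/-13.9
239 120/20.1/-13.3 129/20.5/-13.2 129/20.8/-13.0 120/20.3/-13.2 116/16.9/-14.7
```

The pointer is still centred on release and after re-gripping, with its middle within 0.2 mm of the teeth's middle. Last, a check of the hook and the stamp.

```bash

python3 - <<'E'
from h import *
c=cam('side'); P=cloud(c); save('s16',cv2.resize(c['image'][120:270,290:440],None,fx=4,fy=4,interpolation=cv2.INTER_CUBIC)); st()
print([(np.round(d['box']).tolist(),round(d['p'],2)) for d in models.look_for('stamp_mid','side')])
print(P[198:228,320:330].reshape(-1,3).mean(0))
E
```

```text
t 13.95 pos [0.5035 0.0222 0.0286] brg 0.062 F [-3.62 -1.25  5.75] w 0.2
[([325.0, 274.0, 26.0, 42.0], 0.97), ([296.0, 251.0, 23.0, 36.0], 0.96), ([318.0, 201.0, 16.0, 29.0], 0.93), ([254.0, 239.0, 25.0, 36.0], 0.63), ([357.0, 250.0, 22.0, 40.0], 0.55)]
[nan nan nan]
```

View pics/s16.png

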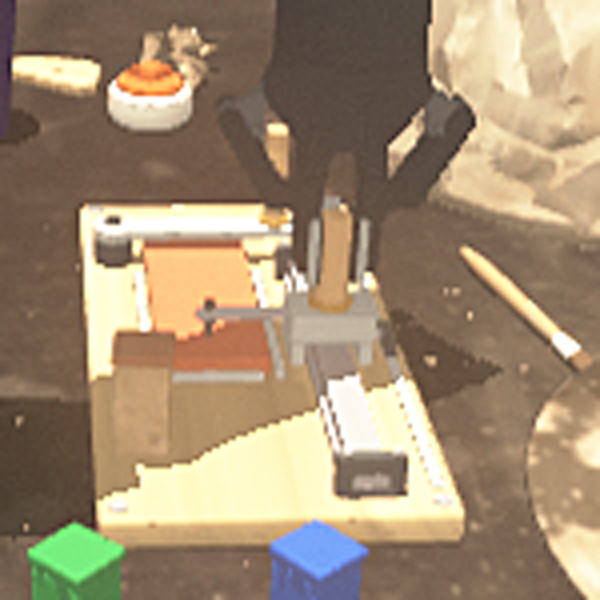

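The hook lies closed across the tile from (113,235) to (290,230). The stamp stands upright at (143,400), where it was, and the knob is gripped.

```bash
python3 -c "
from h import *
print(ctrl.job_done()); st()"
```

```text
the job is handed in; nothing more can be done
None
the job is handed in; nothing more can be done
```

I swung the hook home in its catch, then slid the carriage by its knob to the notch. I handed the job in at about 14 s, still holding the knob with a 40 N grip setting; no verdict was reported.

**Last checks:**
- **Hook:** its edges lay within about 0.002 rad of the jig's axis, so it is at its stop. I measured this just after letting go of the pin. The final side view still shows it closed across the tile.
- **Carriage:** by depth, the pointer is about 0.2 mm from the middle between the two teeth. This did not change when I let go briefly so the ball could centre, or after I gripped again.
- **Grip:** the opening reads 17 mm on the 18 mm knob. About 1 N acts along the rail.
- **Stamp:** it stands upright where it was in the side view. I judged this by eye and from the detector box, because the depth check on it returned no reading.

**Disagreements:**
- **Finger length:** the real fingers end about 38 mm short of the reported TCP. Both the side and wrist depth showed it, and I went correspondingly lower for both grasps.
- **Positions from pixels:** estimates of the pivot from different camera views differed by up to 7 mm. I therefore set the final carriage position from the pointer and teeth directly.
- **Force when closing the hook:** it reached about 27 N (37 N in all) at the stop, against the roughly 1 N needed to swing it.

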